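# Put the peeler away under the cantilever tray of the kit box

### The arm

A 6-joint arm with a two-finger parallel gripper is mounted at the origin on a cart in front of the work surface, level with it; the furniture and walls round the work are solid. World frame = base frame: x ahead of the robot, y to its left, z up, the work surface at z = 0. Lengths are in mm, angles in rad, forces in N, time in s.
With the tool pointing down it reaches from about 350 to 875 mm from the base axis. Payload 4.2 kg.
Tool frame: the origin (TCP) lies at the very end of the fingers, on their centre line; the grasp point (between the pads) lies 19 mm behind it; y points along the fingers, z is the direction in which the jaws open and shut, and the axes are right-handed (so a half turn about y gives the same grasp; the last joint's range is limited). The gripper opens to 85 mm and grips with 20 to 120 N. Pads are 22 mm wide; open, the fingers measure 114 mm over their backs; the gripper's body (76 mm by 85 mm) begins 54 mm behind the grasp point. The pads swing forward as they close: fully open they stand 13 mm farther back than shut.
Start: joints at [-0.888, 0.385, 0.008, 0, -1.194, -0.259], TCP at [257.029, -569.68, 231.312] pointing down, gripper open.
Joint ranges: [-3.14, 3.14], [-1.21, 2.06], [-1.07, 1.41], [-3.16, 2.05], [-2.99, -0.16], [-3.1, 3.1]. Speed limits (rad/s): [2.79, 2.79, 3.14, 3.14, 3.14, 3.14].

### API

Orientations are given as a unit quaternion [x, y, z, w].
In Python, from bench import arm gives the robot as it stands.
- The arm moves only by the shell command python3 -m creep 'ROWS'. ROWS is JSON, a list of rows, each an object with "delta_pos": the shift along the tool's x, y, z in mm, a list of three; "rot": the turn, a rotation vector about the tool's x, y, z in rad, a list of three; "jaw": the finger opening in mm, from 0 to 85.4. A call has exactly 10 rows; each row shifts and turns the commanded pose from where the row before left it, along the tool's axes as they then stand; what a row does not reach is not made up. A row lasts 1/12 s, in which the tool goes at most 41.7 mm and 7.16 degrees, less where a joint would pass 70% of its speed; a pose out of reach is approached as far as the arm can. A call is refused whole if a number of a shift passes 41.7 or a number of a turn 0.125, either way. A call with a gripper value outside its range is refused whole. The fingers move at their own pace and stop on an object; the grip force is fixed at half the most. Time passes only in rows, so rows that do not move let the fingers close, or fill a call up. It gives the time, the measured TCP pose, the force and the opening at its end, in the units of the state.
- arm.read_state(): the state, without advancing time (a new reading comes with each control period).
- arm.get_image(name): name is "side" or "top"; returns the picture (384x512x3 uint8, red, green, blue); there is no depth.
- arm.calibration(name): a dict with "intrinsics" (3x3 intrinsics, pixels), "R" (3x3) and "t" (3): a world point X has camera coordinates R X + t. Camera axes: x right, y down, z forward; pixel columns grow to the right and rows downward; lengths in mm; the calibration is good to about 2 mm. A picture is of the moment at which its call begins. calibration takes no time and is no camera call.
- arm.job_done(): hands the job in, once; it reports no verdict.
Trained networks look in the newest picture that a camera, given by its name, has taken for a name from the list of things; names that differ only in an ending like _2 or _b are one class to them, and where a whole thing is asked for, a point or a joint stands for the part that bears it (a point fixed in the world has none). Each returns a list of dicts, best first, with "p" (0 to 1); they miss things now and then, are a little off and sometimes report something else, mostly with a low value. They report only what shows in the picture. A call takes as long as a camera call. They do not tell look-alikes from the thing itself.
- arm.find_in(camera, target): "location" ([column, row] in pixels, amid what is visible of it).
- arm.masks_of(camera, target): "pixels" (384x512 bool, what is visible of it) and "location" ([column, row] in pixels, amid what is visible of it).
The state is a dict: "clock": time; "joints": joint angles; "joint_vel": joint speeds; "joint_efforts": joint torques, N m; "position": TCP position; "ee_rot": TCP orientation; "contact_force": force on the tool from outside, world axes, zero at the start; "wrist_torque": the same for the moment, N m; "gripper_width": finger opening in mm.
Only numpy, scipy, OpenCV 4.12 (cv2) and the standard library are available. Lean on these libraries where they do the work, as an engineer would, in place of code of your own. Each camera call takes 0.05 s, during which the arm holds its last target. There are 200 camera calls.

### The job

Put the peeler away in the wooden kit box: swing the box's top tray up and over towards you, lay the peeler flat in its empty place beside the teaspoon, handle in the wide notch and blade in the narrow one, then swing the tray back and lower it gently, without letting it drop, until it is fully closed. Keep what is in the tray and in the box where it belongs, and leave everything else on the worktop alone.

Things in the scene. Friction and masses are not known exactly. Their poses are not given: they have to be found in the camera images.
- kit_box: Wooden box fixed on the worktop, 206 (x) x 170 (y) mm, walls 60 high, 8 thick, floor 8 above the worktop. Origin: centre of its underside, z up. Two rests (boards across y, 10 thick, 50 high) at x = -60 and +55 with notches 20 deep carry tools lying along x: peeler lane at y = +28, teaspoon lane at y = -42. On top a level tray (206 x 170, 42 deep) on steel arms outside the box's x ends.
- swing_arms (a joint): Angle of the tray's arms, rad: 0 = closed on the box; grows as the tray, always level, swings up and over to the box's -y side (towards the robot); 1.92 = fully open, tray at the same height but 180 mm to -y, compartment clear from above. Over-centre at 0.96: the weight (tray and load about 0.45 kg) holds it at either end; let go in between it falls, friction is slight.
- tray_handle (a point): Middle of the tray's handle: round wooden bar 14 mm thick, 180 long, along the box's x, 135 mm above the worktop when closed, 30 above the tray's rim. Pinch it across from above at its middle: there the tray's things reach no higher than 30 mm below the bar's centre (near its ends 14 mm). Axes as the box's; the tray stays level.
- swing_centre (a point): Fixed point, centre of the handle's arc, in the box's frame at (0, -90, 72) mm. Handle = this + 110 mm * (cos(0.611 + q) along the box's +y, sin(0.611 + q) up), with q the value of swing_arms.
- tray_floor (a point): Centre of the upper face of the tray's floor (moves with the tray; axes as the box's). The tray's inside is 196 x 160 mm, divided into four compartments.
- peeler_place (a point): Where the peeler's centre (peeler_mid) must lie, the peeler's x along the box's +x: in the box's frame (0, 28, 38.5) mm. Handle notch (box x = -60) 34 mm wide; blade notch (x = +55) 22 wide, too narrow for the handle; notch bottoms 30 above the worktop; 10 mm to spare at each end. On top of the rests it would block the tray. Next to the lane: box wall at y = +77, teaspoon's edge at y = -29.
- peeler_mid (a point): Centre of the peeler, which lies flat on the worktop at the start, 8.5 mm above its underside: 170 mm long along x, white handle from x = -85 to +20 (24 wide, 17 high), slim blade from x = +15 to +85 (14 wide, only 6 high, flush with the underside). 80 g, balances at about x = -25. z up. Right behind it a fixed crate of gourds, 0.25 m high, bars the way.
- teaspoon: Metal teaspoon, 130 x 27 x 11 mm, lying in the box's other lane; origin: centre of its underside.
- garlic: Garlic bulb, 53 mm, in the tray; origin: centre of its underside.
- walnut_1: Walnut, 32 mm, in the tray; origin: centre of its underside.
- walnut_2: Walnut, 34 mm, in the tray; origin: centre of its underside.
- lime: Lime, 53 x 46 x 48 mm, in the tray; origin: centre of its underside.
- ramekin: White ramekin, 69 mm across, 42 high, on the worktop near the peeler (they may have swapped places); a bystander; origin: centre of its underside.
Mind the look-alikes: they are no part of the job. Leave any purple look-alike of the lime alone.

How it is judged (in metres and radians):
On the way, in this order (a step that is already met when the one before it is completed fails the run):
1. the tray is swung over to its open end (swing_arms above 1.6) (value of joint swing_arms above 1.6 rad), for 0.2 s.
2. with the tray open, the peeler lies in its notches (x of peeler_mid in the frame of peeler_place between -0.013 and 0.013 m and y of peeler_mid in the frame of peeler_place between -0.008 and 0.008 m and z of peeler_mid in the frame of peeler_place between -0.005 and 0.005 m and angle between the x axis of peeler_mid and the x axis of peeler_place, either way round below 0.1 rad and angle between peeler_mid's own z axis and vertical below 0.1 rad and value of joint swing_arms above 1.2 rad), for 0.2 s.
At the end, for the whole second after the job is handed in: Tray closed (swing_arms below 0.05); peeler at rest in its notches: centre within 13 mm lengthwise, 8 sideways, 5 in height of peeler_place, along the lane and flat within 0.1 rad; garlic, walnuts and lime in the tray, teaspoon in the box (x of peeler_mid in the frame of peeler_place between -0.013 and 0.013 m and y of peeler_mid in the frame of peeler_place between -0.008 and 0.008 m and z of peeler_mid in the frame of peeler_place between -0.005 and 0.005 m and angle between the x axis of peeler_mid and the x axis of peeler_place, either way round below 0.1 rad and angle between peeler_mid's own z axis and vertical below 0.1 rad and value of joint swing_arms below 0.05 rad and distance between each of garlic, walnut_1, walnut_2, lime and tray_floor below 0.13 m and z of each of garlic, walnut_1, walnut_2, lime in the frame of tray_floor above -0.005 m and height (world z) of teaspoon below 0.05 m and distance between teaspoon and kit_box below 0.08 m); the robot touches nothing.
It fails at once if the tray slams shut (nearly closed, below 0.25 rad, and closing faster than 3 rad/s, which is 0.33 m/s) (value of joint swing_arms below 0.25 rad and velocity of joint swing_arms below -3 rad/s).
It fails at once if something falls out of the tray (height (world z) of any of garlic, walnut_1, walnut_2, lime below 0.055 m).
It fails at once if the ramekin is pushed away by more than 30 mm (distance of ramekin from where it was at the start of the episode above 0.03 m).
It also fails if it takes over 62 s, if anything falls off the work surface, if the arm or the gripper's body presses on something with over 40 N, if the wrist force passes 120 N, or if a joint passes its speed limit or range.

## Working session

There is one attempt and no reset: what is moved stays moved. The work goes in short steps, Python scripts to look and compute and a shell command to move; the robot and the scene stay as the last step left them, time stands still between calls to the robot, and variables do not carry over. Pictures are saved under pics/ and viewed, about 8 in all and at most 12, crops included, and the job is handed in when it is done.

```bash
mkdir -p pics; ls; python3 - <<'E'
from bench import arm
import cv2,numpy as np
for n in("top","side"):
    im=arm.get_image(n); cv2.imwrite(f"pics/{n}0.png",im[:,:,::-1])
    c=arm.calibration(n); print(n,np.round(c["intrinsics"],1).tolist(),np.round(c["R"],4).tolist(),np.round(c["t"],1).tolist())
    for t in("kit_box","tray_handle","peeler_mid","ramekin","lime","garlic","walnut_1","teaspoon"):
        print(t,[(np.round(d["location"]).tolist(),round(d["p"],2)) for d in arm.find_in(n,t)])
s=arm.read_state();print(s)
E
```

```text
pics
top [[464.5, 0.0, 255.6], [0.0, 464.5, 190.5], [0.0, 0.0, 1.0]] [[0.0277, -0.9996, 0.0073], [-0.9962, -0.0282, -0.0825], [0.0827, -0.0049, -0.9966]] [-78.8, 545.2, 1169.3]
kit_box [([355.0, 198.0], 0.84)]
tray_handle [([357.0, 198.0], 0.63)]
peeler_mid [([142.0, 234.0], 0.98)]
ramekin [([210.0, 230.0], 0.72), ([357.0, 197.0], 0.38)]
lime [([275.0, 232.0], 0.68), ([330.0, 212.0], 0.53)]
garlic [([381.0, 181.0], 0.73)]
walnut_1 [([327.0, 184.0], 0.67)]
teaspoon []
side [[436.4, 0.0, 257.4], [0.0, 436.4, 193.4], [0.0, 0.0, 1.0]] [[0.9658, -0.2588, -0.0143], [-0.1721, -0.5992, -0.7819], [0.1938, 0.7576, -0.6232]] [-546.9, 131.8, 1310.5]
kit_box [([274.0, 264.0], 0.65)]
tray_handle [([270.0, 250.0], 0.89)]
peeler_mid [([275.0, 266.0], 0.66)]
ramekin [([217.0, 197.0], 0.72)]
lime [([254.0, 238.0], 0.79), ([227.0, 228.0], 0.67)]
garlic [([299.0, 265.0], 0.6)]
walnut_1 [([280.0, 234.0], 0.59), ([290.0, 249.0], 0.56), ([217.0, 198.0], 0.52)]
teaspoon []
{'clock': 0.9, 'joints': array([-8.88421881e-01,  3.84692062e-01,  7.91369252e-03,  8.57723626e-06,
       -1.19399856e+00, -2.58624344e-01]), 'joint_vel': array([0.0003427 , 0.00102748, 0.00028402, 0.00038009, 0.00173014,
       0.00143423]), 'joint_efforts': array([-1.41973042e-04, -3.92076945e+01,  1.88620305e+01,  4.19066370e+00,
       -2.69803122e-04, -1.43837514e-05]), 'position': array([ 257.01921637, -569.69205354,  231.32351744]), 'ee_rot': array([ 0.69130184,  0.14870157, -0.14870038, -0.69128706]), 'contact_force': array([-0.39312162,  1.22274711, -0.87813793]), 'wrist_torque': array([ 0.01214715, -0.00246824,  0.02076129]), 'gripper_width': 85.71337085723667}
```

```bash
python3 - <<'E'
import cv2,numpy as np
t=cv2.imread("pics/top0.png");s=cv2.imread("pics/side0.png")
cv2.imwrite("pics/a.png",cv2.resize(t[100:310,90:440],(800,480),interpolation=cv2.INTER_CUBIC))
cv2.imwrite("pics/b.png",cv2.resize(s[130:340,130:410],(800,600),interpolation=cv2.INTER_CUBIC))
E
```

```text
(no output)
```

View pics/a.png

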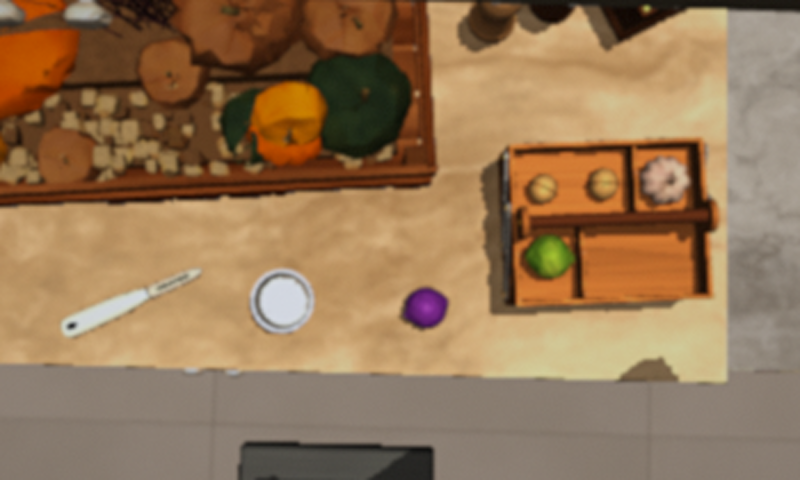

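View pics/b.png

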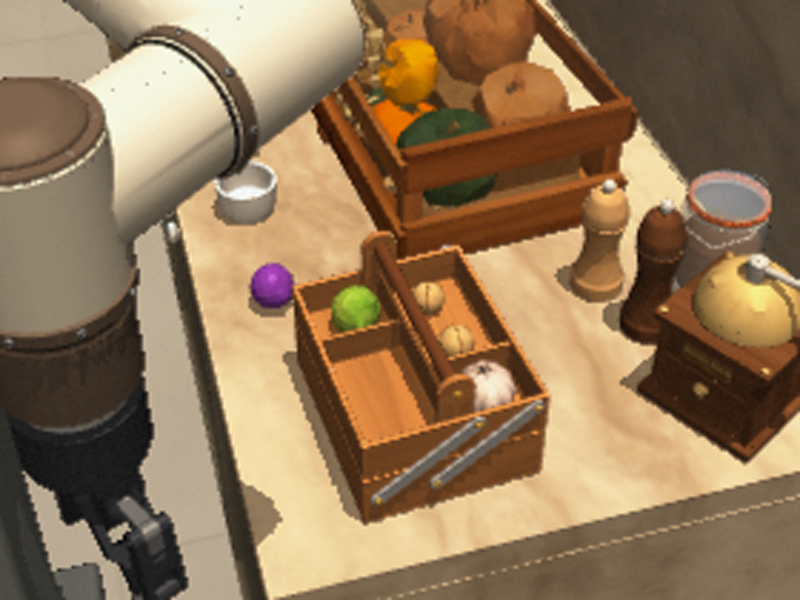

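The top view (crop pixels) shows the box at about (610,222), with the handle bar running (525,220)–(712,213). The peeler lies with its handle end at (65,330) and its blade tip at (200,270). The ramekin is at (282,300). The green lime in the tray, at (549,257), is the real one. The purple ball at (426,308) is the look-alike, so I'll leave it alone. Next I measure poses.

```bash
cat > h.py <<'E'
import numpy as np,cv2
from bench import arm
from scipy.spatial.transform import Rotation as Rot
from scipy.optimize import least_squares
def proj(n,P):
    c=arm.calibration(n);q=np.atleast_2d(P)@np.array(c["R"]).T+c["t"];q=q@np.array(c["intrinsics"]).T
    return q[:,:2]/q[:,2:]
def ray(n,uv,z):
    c=arm.calibration(n);R=np.array(c["R"]);d=R.T@np.linalg.inv(c["intrinsics"])@[uv[0],uv[1],1];o=-R.T@c["t"]
    return o+d*(z-o[2])/d[2]
def boxw(p,b):  # box pose x,y,yaw
    return np.c_[Rot.from_euler('z',b[2]).apply(np.atleast_2d(p))]+[b[0],b[1],0]
def st():
    s=arm.read_state();return s,Rot.from_quat(s["ee_rot"])
E
python3 - <<'E'
from h import *
k=350/800
c=np.array([[510,147],[703,140],[711,297],[516,305]])*k+[90,100]
m=np.array([[-103,85,105],[103,85,105],[103,-85,105],[-103,-85,105.]])
f=lambda b:(proj("top",boxw(m,b))-c).ravel()
r=least_squares(f,[600,-240,-1.57]);print("box",r.x,r.fun.round(1))
b=r.x
print("handle side px",proj("side",boxw([[-90,0,135],[0,0,135],[90,0,135.]],b)))
print("rim side crop px",(proj("side",boxw(m,b))-[130,130])*800/280)
for cam in("top","side"):
  d=arm.masks_of(cam,"tray_handle")
  if d: print(cam,d[0]["p"],d[0]["pixels"].sum(),cv2.minAreaRect(np.argwhere(d[0]["pixels"])[:,::-1].astype(np.float32)))
d=arm.masks_of("top","peeler_mid")[0];pts=np.argwhere(d["pixels"])[:,::-1].astype(np.float32)
W=np.array([ray("top",p,10)[:2] for p in pts],np.float32)
mr=cv2.minAreaRect(W);print(len(W),mr)
vx,vy,_,_=cv2.fitLine(W,cv2.DIST_L2,0,.01,.01).ravel();a=np.array([vx,vy]);a*= -np.sign(a[1]);t=W@a
print("axis",a,np.degrees(np.arctan2(a[1],a[0])),"ends",t.min(),t.max(),"mid",W.mean(0)+a*((t.min()+t.max())/2-t.mean()))
print("ram",ray("top",(210,230),30))
s,R=st();print(R.as_matrix().round(3))
E
```

```text
box [ 531.75612623 -305.63639066   -1.50913141] [-0.8 -1.2  0.2 -0.9  0.9  1.3 -0.3  0.7]
handle side px [[263.073012   217.7794968 ]
 [274.79106545 240.28448228]
 [288.03193665 265.71409953]]
rim side crop px [[458.54922686 246.02975649]
 [549.22368037 397.7283796 ]
 [359.507386   449.79009973]
 [290.47845956 286.0062735 ]]
top 0.76 5522 ((357.6695861816406, 196.4587860107422), (72.50044250488281, 93.03105926513672), 87.64669799804688)
side 0.66 4261 ((275.45556640625, 251.36138916015625), (85.69717407226562, 71.32391357421875), 68.40469360351562)
474 ((437.8644714355469, 213.94723510742188), (25.390825271606445, 167.55279541015625), 28.30248260498047)
axis [ 0.4292328 -0.9031939] -64.581116 ends -89.24826 78.72784 mid [435.9617  213.01001]
ram [443.14221197  49.01331232  30.        ]
[[ 0.912  0.    -0.411]
 [ 0.411  0.     0.912]
 [ 0.    -1.     0.   ]]
```

The side-view rim reprojection matches within about 2 mm, so the box pose holds. I'll rotate the tool to the bar and move above it.

```bash
python3 -m creep '[{"delta_pos":[0,0,0],"rot":[0,-0.121,0],"jaw":55},{"delta_pos":[0,0,0],"rot":[0,-0.121,0],"jaw":55},{"delta_pos":[0,0,0],"rot":[0,-0.121,0],"jaw":55},{"delta_pos":[0,0,0],"rot":[0,-0.121,0],"jaw":55},{"delta_pos":[0,0,0],"rot":[0,-0.121,0],"jaw":55},{"delta_pos":[0,0,0],"rot":[0,-0.121,0],"jaw":55},{"delta_pos":[0,0,0],"rot":[0,-0.121,0],"jaw":55},{"delta_pos":[0,0,0],"rot":[0,-0.121,0],"jaw":55},{"delta_pos":[0,0,0],"rot":[0,-0.121,0],"jaw":55},{"delta_pos":[0,0,0],"rot":[0,-0.121,0],"jaw":55}]'
python3 -m creep '[{"delta_pos":[24.7,0,-29],"rot":[0,0,0],"jaw":55},{"delta_pos":[24.7,0,-29],"rot":[0,0,0],"jaw":55},{"delta_pos":[24.7,0,-29],"rot":[0,0,0],"jaw":55},{"delta_pos":[24.7,0,-29],"rot":[0,0,0],"jaw":55},{"delta_pos":[24.7,0,-29],"rot":[0,0,0],"jaw":55},{"delta_pos":[24.7,0,-29],"rot":[0,0,0],"jaw":55},{"delta_pos":[24.7,0,-29],"rot":[0,0,0],"jaw":55},{"delta_pos":[24.7,0,-29],"rot":[0,0,0],"jaw":55},{"delta_pos":[24.7,0,-29],"rot":[0,0,0],"jaw":55},{"delta_pos":[24.7,0,-29],"rot":[0,0,0],"jaw":55}]'
cat >> h.py <<'E'
B=np.array([531.8,-305.6,-1.509])
def to(p,rel=None):
    s,R=st();p=np.array(p,float);print("pos",s["position"].round(1),"yawz",np.degrees(np.arctan2(*R.as_matrix()[[1,0],2])).round(2),"tooldelta",R.inv().apply(p-s["position"]).round(1),"F",s["contact_force"].round(1),"w",round(s["gripper_width"],1),"t",s["clock"])
E
python3 - <<'E'
from h import *
to([531.8,-305.6,120])
print(boxw([0,0,0],B)[0])
# peeler fit by rendering model against mask
d=arm.masks_of("top","peeler_mid")
t=cv2.imread("pics/top0.png")
print(d[0]["p"])
M=d[0]["pixels"].astype(np.float32);S=8
Mb=cv2.GaussianBlur(M,(0,0),1)
def ren(p):
    im=np.zeros((384*S,512*S),np.uint8)
    for x0,x1,w,z in((-85,20,12,17),(15,85,7,6),(-85,20,12,4)):
        P=np.array([[x0,-w,z],[x1,-w,z],[x1,w,z],[x0,w,z]],float)
        cv2.fillConvexPoly(im,np.round(proj("top",boxw(P,p))*S).astype(np.int32),255)
    return cv2.GaussianBlur(cv2.resize(im,(512,384),interpolation=cv2.INTER_AREA).astype(np.float32)/255,(0,0),1)
from scipy.optimize import minimize
r=minimize(lambda q:((ren([436+q[0],213+q[1],-1.10+q[2]/80])-Mb)**2).sum(),[0,0,0],method="Nelder-Mead",options=dict(initial_simplex=[[0,0,0],[6,0,0],[0,6,0],[0,0,6]]))
print(436+r.x[0],213+r.x[1],-1.10+r.x[2]/80,r.fun,(Mb**2).sum())
im=arm.get_image("side");cv2.imwrite("pics/c.png",cv2.resize(im[130:340,130:410,::-1],(800,600)))
E
```

```text
clock: 1.88
position: [257.1, -569.7, 231.3]
ee_rot: [0.482, 0.517, -0.517, -0.482]
contact_force: [0.2, 0.4, 0.4]
gripper_width: 55.1
clock: 2.72
position: [532.1, -303.4, 231.6]
ee_rot: [0.484, 0.516, -0.516, -0.484]
contact_force: [0.8, -1.1, 0.0]
gripper_width: 55.1
pos [ 532.1 -303.4  231.6] yawz -176.38 tooldelta [ -2.2 111.6   0.4] F [ 0.8 -1.1  0. ] w 55.1 t 2.7167
[ 531.8 -305.6    0. ]
0.71
434.91668409319357 211.67280687931404 -1.1253111160498275 25.974700927734375 394.77478
```

View pics/c.png

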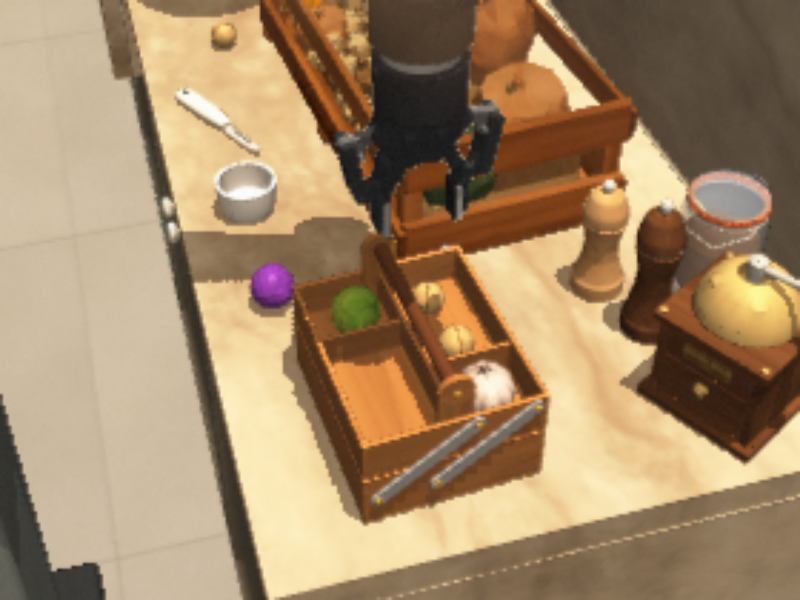

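The gripper sits squarely above the middle of the bar, with its fingers straddling it at crop (385–460,215). I descend and grip.

```bash
python3 -m creep '[{"delta_pos":[-1,12,0],"rot":[0,0,0],"jaw":55},{"delta_pos":[-1,12,0],"rot":[0,0,0],"jaw":55},{"delta_pos":[0,12,0],"rot":[0,0,0],"jaw":55},{"delta_pos":[0,12,0],"rot":[0,0,0],"jaw":55},{"delta_pos":[0,12,0],"rot":[0,0,0],"jaw":55},{"delta_pos":[0,12,0],"rot":[0,0,0],"jaw":55},{"delta_pos":[0,12,0],"rot":[0,0,0],"jaw":55},{"delta_pos":[0,12,0],"rot":[0,0,0],"jaw":55},{"delta_pos":[0,12,0],"rot":[0,0,0],"jaw":55},{"delta_pos":[0,5.5,0],"rot":[0,0,0],"jaw":40}]'
python3 -m creep '[{"delta_pos":[0,0,0],"rot":[0,0,0],"jaw":25},{"delta_pos":[0,0,0],"rot":[0,0,0],"jaw":20},{"delta_pos":[0,0,0],"rot":[0,0,0],"jaw":15},{"delta_pos":[0,0,0],"rot":[0,0,0],"jaw":10},{"delta_pos":[0,0,0],"rot":[0,0,0],"jaw":5},{"delta_pos":[0,0,0],"rot":[0,0,0],"jaw":5},{"delta_pos":[0,0,0],"rot":[0,0,0],"jaw":5},{"delta_pos":[0,0,0],"rot":[0,0,0],"jaw":5},{"delta_pos":[0,0,0],"rot":[0,0,0],"jaw":5},{"delta_pos":[0,0,0],"rot":[0,0,0],"jaw":5}]'
python3 - <<'E'
import numpy as np
q=np.linspace(0,1.9,31);a=.611+q;y=110*np.cos(a);z=110*np.sin(a)
for i in range(30):print(round(-(y[i+1]-y[i]),1),round(-(z[i+1]-z[i]),1),end=' | ')
E
```

```text
clock: 3.65
position: [529.8, -307.0, 116.2]
ee_rot: [-0.483, -0.515, 0.516, 0.485]
contact_force: [-0.5, -0.0, -0.4]
gripper_width: 44.3
clock: 4.48
position: [533.2, -307.4, 119.2]
ee_rot: [0.486, 0.517, -0.515, -0.482]
contact_force: [5.4, -0.5, -1.0]
gripper_width: 12.0
4.2 -5.6 | 4.5 -5.3 | 4.8 -5.0 | 5.2 -4.7 | 5.4 -4.4 | 5.7 -4.0 | 5.9 -3.6 | 6.2 -3.2 | 6.4 -2.8 | 6.5 -2.4 | 6.7 -2.0 | 6.8 -1.6 | 6.9 -1.2 | 6.9 -0.7 | 7.0 -0.3 | 7.0 0.2 | 6.9 0.6 | 6.9 1.0 | 6.8 1.5 | 6.7 1.9 | 6.6 2.3 | 6.4 2.7 | 6.2 3.1 | 6.0 3.5 | 5.8 3.9 | 5.5 4.2 | 5.2 4.6 | 4.9 4.9 | 4.6 5.2 | 4.3 5.5 |
```

```bash
python3 -m creep '[{"delta_pos":[0,-5.6,4.2],"rot":[0,0,0],"jaw":5},{"delta_pos":[0,-5.3,4.5],"rot":[0,0,0],"jaw":5},{"delta_pos":[0,-5.0,4.8],"rot":[0,0,0],"jaw":5},{"delta_pos":[0,-4.7,5.2],"rot":[0,0,0],"jaw":5},{"delta_pos":[0,-4.4,5.4],"rot":[0,0,0],"jaw":5},{"delta_pos":[0,-4.0,5.7],"rot":[0,0,0],"jaw":5},{"delta_pos":[0,-3.6,5.9],"rot":[0,0,0],"jaw":5},{"delta_pos":[0,-3.2,6.2],"rot":[0,0,0],"jaw":5},{"delta_pos":[0,-2.8,6.4],"rot":[0,0,0],"jaw":5},{"delta_pos":[0,-2.4,6.5],"rot":[0,0,0],"jaw":5}]'
python3 - <<'E'
from h import *
a=.611+.633
to(boxw([0,-90+110*np.cos(a),72+110*np.sin(a)-17],B)[0])
E
```

```text
clock: 5.32
position: [476.8, -311.1, 160.6]
ee_rot: [0.485, 0.516, -0.515, -0.483]
contact_force: [4.5, -2.1, 5.1]
gripper_width: 11.9
pos [ 476.8 -311.1  160.6] yawz -176.35 tooldelta [ 2.1  1.5 -0.6] F [ 4.5 -2.1  5.1] w 11.9 t 5.3167
```

On track. I continue the arc to the open end.

```bash
python3 -m creep '[{"delta_pos":[0,-2.0,6.7],"rot":[0,0,0],"jaw":5},{"delta_pos":[0,-1.6,6.8],"rot":[0,0,0],"jaw":5},{"delta_pos":[0,-1.2,6.9],"rot":[0,0,0],"jaw":5},{"delta_pos":[0,-0.7,6.9],"rot":[0,0,0],"jaw":5},{"delta_pos":[0,-0.3,7.0],"rot":[0,0,0],"jaw":5},{"delta_pos":[0,0.2,7.0],"rot":[0,0,0],"jaw":5},{"delta_pos":[0,0.6,6.9],"rot":[0,0,0],"jaw":5},{"delta_pos":[0,1.0,6.9],"rot":[0,0,0],"jaw":5},{"delta_pos":[0,1.5,6.8],"rot":[0,0,0],"jaw":5},{"delta_pos":[0,1.9,6.7],"rot":[0,0,0],"jaw":5}]'
python3 -m creep '[{"delta_pos":[0,2.3,6.6],"rot":[0,0,0],"jaw":5},{"delta_pos":[0,2.7,6.4],"rot":[0,0,0],"jaw":5},{"delta_pos":[0,3.1,6.2],"rot":[0,0,0],"jaw":5},{"delta_pos":[0,3.5,6.0],"rot":[0,0,0],"jaw":5},{"delta_pos":[0,3.9,5.8],"rot":[0,0,0],"jaw":5},{"delta_pos":[0,4.2,5.5],"rot":[0,0,0],"jaw":5},{"delta_pos":[0,4.6,5.2],"rot":[0,0,0],"jaw":5},{"delta_pos":[0,4.9,4.9],"rot":[0,0,0],"jaw":5},{"delta_pos":[0,5.2,4.6],"rot":[0,0,0],"jaw":5},{"delta_pos":[0,5.5,4.3],"rot":[0,0,0],"jaw":5}]'
python3 - <<'E'
from h import *
a=.611+1.92
to(boxw([0,-90+110*np.cos(a),72+110*np.sin(a)-17],B)[0])
E
```

```text
clock: 6.15
position: [405.6, -315.4, 159.3]
ee_rot: [-0.483, -0.515, 0.516, 0.485]
contact_force: [-0.9, -7.5, 0.9]
gripper_width: 11.7
clock: 6.98
position: [353.0, -319.0, 118.4]
ee_rot: [0.485, 0.516, -0.515, -0.483]
contact_force: [7.6, -2.6, 14.1]
gripper_width: 11.5
pos [ 353.  -319.   118.4] yawz -176.41 tooldelta [2.4 0.3 0.9] F [ 7.6 -2.6 14.1] w 11.5 t 6.9833
```

```bash
python3 -m creep '[{"delta_pos":[0,0,0],"rot":[0,0,0],"jaw":25},{"delta_pos":[0,0,0],"rot":[0,0,0],"jaw":40},{"delta_pos":[0,0,0],"rot":[0,0,0],"jaw":55},{"delta_pos":[0,0,0],"rot":[0,0,0],"jaw":55},{"delta_pos":[0,0,0],"rot":[0,0,0],"jaw":55},{"delta_pos":[0,-15,0],"rot":[0,0,0],"jaw":55},{"delta_pos":[0,-24,0],"rot":[0,0,0],"jaw":55},{"delta_pos":[0,-24,0],"rot":[0,0,0],"jaw":55},{"delta_pos":[0,-24,0],"rot":[0,0,0],"jaw":55},{"delta_pos":[0,-24,0],"rot":[0,0,0],"jaw":55}]'
python3 -m creep '[{"delta_pos":[27.4,0,-5.3],"rot":[0,0,0],"jaw":55},{"delta_pos":[27.4,0,-5.3],"rot":[0,0,0],"jaw":55},{"delta_pos":[27.4,0,-5.3],"rot":[0,0,0],"jaw":55},{"delta_pos":[27.4,0,-5.3],"rot":[0,0,0],"jaw":55},{"delta_pos":[27.4,0,-5.3],"rot":[0,0,0],"jaw":55},{"delta_pos":[27.4,0,-5.3],"rot":[0,0,0],"jaw":55},{"delta_pos":[27.4,0,-5.3],"rot":[0,0,0],"jaw":55},{"delta_pos":[27.4,0,-5.3],"rot":[0,0,0],"jaw":55},{"delta_pos":[27.4,0,-5.3],"rot":[0,0,0],"jaw":55},{"delta_pos":[27.4,0,-5.3],"rot":[0,0,0],"jaw":55}]'
python3 - <<'E'
from h import *
to([424,234,220])
im=arm.get_image("top");cv2.imwrite("pics/d.png",cv2.resize(im[100:310,90:440,::-1],(800,480)))
# measure tray rim / box opening later
d=arm.masks_of("side","peeler_mid");print([ (x["p"],x["location"],x["pixels"].sum()) for x in d])
E
```

```text
clock: 7.82
position: [351.9, -317.7, 231.5]
ee_rot: [-0.484, -0.515, 0.516, 0.484]
contact_force: [0.8, -0.3, -0.4]
gripper_width: 55.0
clock: 8.65
position: [387.4, -40.0, 230.5]
ee_rot: [-0.484, -0.515, 0.516, 0.484]
contact_force: [0.7, -0.6, 0.2]
gripper_width: 55.1
pos [387.4 -40.  230.5] yawz -176.38 tooldelta [271.2  10.5 -53.8] F [ 0.7 -0.6  0.2] w 55.1 t 8.65
[(0.44, [205.4, 171.5], np.int64(151))]
```

View pics/d.png

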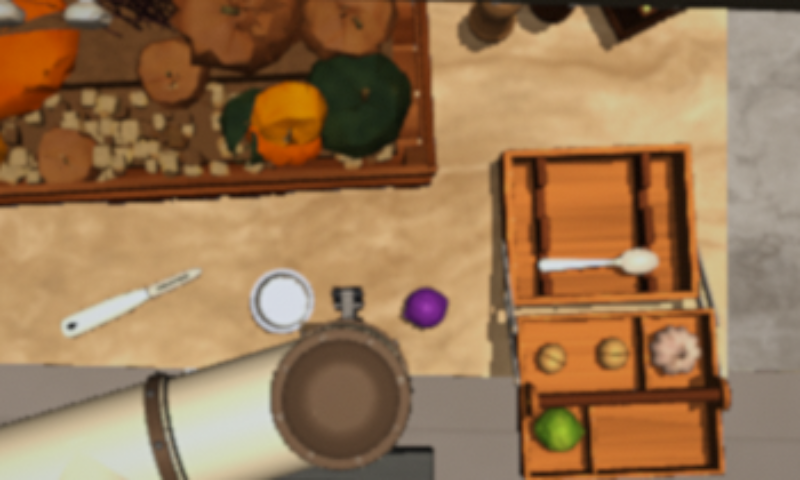

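The tray is open and everything in it is in place, with the teaspoon in its lane at (600,262). The peeler is at (65,330)–(200,270). I refit the box from its open rim and continue to the peeler.

```bash
python3 -m creep '[{"delta_pos":[27.2,0,-5.4],"rot":[0,0,0],"jaw":55},{"delta_pos":[27.2,0,-5.4],"rot":[0,0,0],"jaw":55},{"delta_pos":[27.2,0,-5.4],"rot":[0,0,0],"jaw":55},{"delta_pos":[27.2,0,-5.4],"rot":[0,0,0],"jaw":55},{"delta_pos":[27.2,0,-5.4],"rot":[0,0,0],"jaw":55},{"delta_pos":[27.2,0,-5.4],"rot":[0,0,0],"jaw":55},{"delta_pos":[27.2,0,-5.4],"rot":[0,0,0],"jaw":55},{"delta_pos":[27.2,0,-5.4],"rot":[0,0,0],"jaw":55},{"delta_pos":[27.2,0,-5.4],"rot":[0,0,0],"jaw":55},{"delta_pos":[27.2,0,-5.4],"rot":[0,0,0],"jaw":55}]'
python3 -m creep '[{"delta_pos":[0,0,0],"rot":[0,-0.096,0],"jaw":55},{"delta_pos":[0,0,0],"rot":[0,-0.096,0],"jaw":55},{"delta_pos":[0,0,0],"rot":[0,-0.096,0],"jaw":55},{"delta_pos":[0,0,0],"rot":[0,-0.096,0],"jaw":55},{"delta_pos":[0,24,0],"rot":[0,0,0],"jaw":55},{"delta_pos":[0,24,0],"rot":[0,0,0],"jaw":55},{"delta_pos":[0,24,0],"rot":[0,0,0],"jaw":55},{"delta_pos":[0,24,0],"rot":[0,0,0],"jaw":55},{"delta_pos":[0,24,0],"rot":[0,0,0],"jaw":55},{"delta_pos":[0,24,0],"rot":[0,0,0],"jaw":55}]'
python3 - <<'E'
from h import *
to([424,234,3])
k=350/800
c=np.array([[502,152],[690,146],[698,297],[512,304]])*k+[90,100]
m=np.array([[-103,85,60],[103,85,60],[103,-85,60],[-103,-85,60.]])
r=least_squares(lambda b:(proj("top",boxw(m,b))-c).ravel(),B);print("box",r.x,r.fun.round(1))
im=arm.get_image("side");print(proj("side",[424,234,5]))
cv2.imwrite("pics/e.png",cv2.resize(im[110:210,150:290,::-1],(800,571)))
E
```

```text
clock: 9.58
position: [424.7, 234.0, 230.3]
ee_rot: [-0.484, -0.515, 0.516, 0.484]
contact_force: [0.8, -0.9, 0.0]
gripper_width: 55.0
clock: 10.42
position: [424.8, 232.5, 85.5]
ee_rot: [-0.377, -0.598, 0.598, 0.377]
contact_force: [0.6, 0.8, 0.5]
gripper_width: 55.3
pos [424.8 232.5  85.5] yawz -154.43 tooldelta [ 1.7 82.5  0. ] F [0.6 0.8 0.5] w 55.3 t 10.4167
box [ 532.07042926 -305.41083525   -1.50519907] [ 0.2 -0.8  0.  -1.2  0.8  0.9 -1.   1. ]
[[202.20763466 169.66538616]]
```

View pics/e.png

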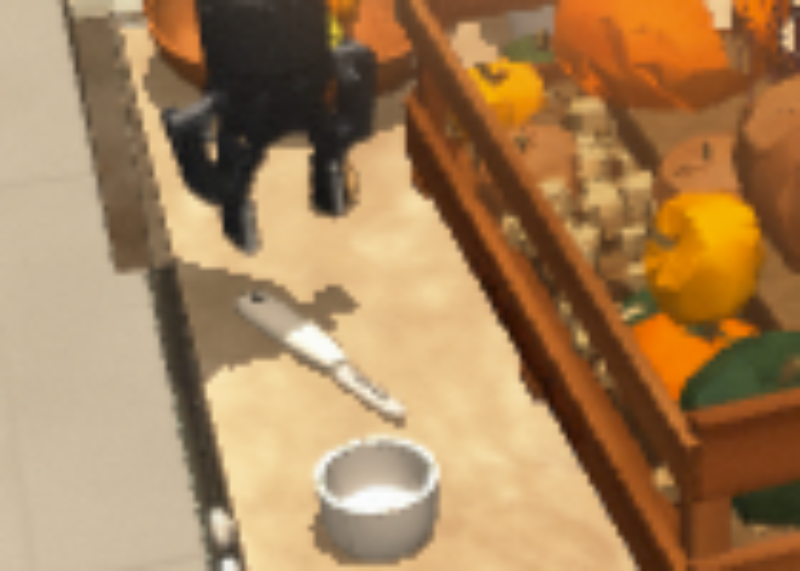

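The fingers line up with the peeler: the grasp point projects to crop (298,341), on the handle, and the crate is clear. I descend and grip.

```bash
python3 -m creep '[{"delta_pos":[1.5,10,0],"rot":[0,0,0],"jaw":55},{"delta_pos":[0,10,0],"rot":[0,0,0],"jaw":55},{"delta_pos":[0,10,0],"rot":[0,0,0],"jaw":55},{"delta_pos":[0,10,0],"rot":[0,0,0],"jaw":55},{"delta_pos":[0,10,0],"rot":[0,0,0],"jaw":55},{"delta_pos":[0,10,0],"rot":[0,0,0],"jaw":50},{"delta_pos":[0,10,0],"rot":[0,0,0],"jaw":45},{"delta_pos":[0,6,0],"rot":[0,0,0],"jaw":45},{"delta_pos":[0,4,0],"rot":[0,0,0],"jaw":45},{"delta_pos":[0,1,0],"rot":[0,0,0],"jaw":45}]'
python3 -m creep '[{"delta_pos":[0,0,0],"rot":[0,0,0],"jaw":40},{"delta_pos":[0,0,0],"rot":[0,0,0],"jaw":35},{"delta_pos":[0,0,0],"rot":[0,0,0],"jaw":30},{"delta_pos":[0,0,0],"rot":[0,0,0],"jaw":26},{"delta_pos":[0,0,0],"rot":[0,0,0],"jaw":22},{"delta_pos":[0,0,0],"rot":[0,0,0],"jaw":18},{"delta_pos":[0,0,0],"rot":[0,0,0],"jaw":12},{"delta_pos":[0,0,0],"rot":[0,0,0],"jaw":12},{"delta_pos":[0,0,0],"rot":[0,0,0],"jaw":12},{"delta_pos":[0,0,0],"rot":[0,0,0],"jaw":12}]'
python3 -c "
from h import *
to([424,234,3])"
```

```text
clock: 11.3
position: [424.3, 234.5, 5.3]
ee_rot: [-0.377, -0.598, 0.599, 0.377]
contact_force: [0.4, -0.6, 0.4]
gripper_width: 45.1
clock: 12.13
position: [424.5, 235.1, 6.2]
ee_rot: [0.377, 0.599, -0.598, -0.377]
contact_force: [-1.7, 0.1, 6.6]
gripper_width: 19.9
pos [424.5 235.1   6.2] yawz -154.37 tooldelta [-0.8  3.2  0.9] F [-1.7  0.1  6.6] w 19.9 t 12.1333
```

The jaws stopped at 19.9 mm, so the peeler is held. I lift while turning to the lane direction, then look.

```bash
python3 -m creep '[{"delta_pos":[0,-8,0],"rot":[0,0,0],"jaw":12},{"delta_pos":[0,-16,0],"rot":[0,0.042,0],"jaw":12},{"delta_pos":[0,-18,0],"rot":[0,0.042,0],"jaw":12},{"delta_pos":[0,-18,0],"rot":[0,0.042,0],"jaw":12},{"delta_pos":[0,-18,0],"rot":[0,0.042,0],"jaw":12},{"delta_pos":[0,-18,0],"rot":[0,0.042,0],"jaw":12},{"delta_pos":[0,-18,0],"rot":[0,0.042,0],"jaw":12},{"delta_pos":[0,-18,0],"rot":[0,0.042,0],"jaw":12},{"delta_pos":[0,-18,0],"rot":[0,0.042,0],"jaw":12},{"delta_pos":[0,-18,0],"rot":[0,0.046,0],"jaw":12}]'
python3 -m creep '[{"delta_pos":[-14,0,1],"rot":[0,0,0],"jaw":12},{"delta_pos":[-24,0,1.5],"rot":[0,0,0],"jaw":12},{"delta_pos":[-24,0,1.5],"rot":[0,0,0],"jaw":12},{"delta_pos":[-24,0,1.5],"rot":[0,0,0],"jaw":12},{"delta_pos":[-24,0,1.5],"rot":[0,0,0],"jaw":12},{"delta_pos":[-24,0,1.5],"rot":[0,0,0],"jaw":12},{"delta_pos":[-24,0,1.5],"rot":[0,0,0],"jaw":12},{"delta_pos":[-24,0,1.5],"rot":[0,0,0],"jaw":12},{"delta_pos":[-24,0,1.5],"rot":[0,0,0],"jaw":12},{"delta_pos":[-24,0,1.5],"rot":[0,0,0],"jaw":12}]'
python3 -m creep '[{"delta_pos":[-24,0,1.5],"rot":[0,0,0],"jaw":12},{"delta_pos":[-24,0,1.5],"rot":[0,0,0],"jaw":12},{"delta_pos":[-24,0,1.5],"rot":[0,0,0],"jaw":12},{"delta_pos":[-24,0,1.5],"rot":[0,0,0],"jaw":12},{"delta_pos":[-24,0,1.5],"rot":[0,0,0],"jaw":12},{"delta_pos":[-24,0,1.5],"rot":[0,0,0],"jaw":12},{"delta_pos":[-24,0,1.5],"rot":[0,0,0],"jaw":12},{"delta_pos":[-24,0,1.5],"rot":[0,0,0],"jaw":12},{"delta_pos":[-24,0,1.5],"rot":[0,0,0],"jaw":12},{"delta_pos":[-24,0,1.5],"rot":[0,0,0],"jaw":12}]'
python3 - <<'E'
from h import *
to([558.6,-278.6,36])
E
```

```text
clock: 12.97
position: [423.8, 234.4, 174.6]
ee_rot: [-0.484, -0.515, 0.516, 0.484]
contact_force: [0.3, -0.8, -0.5]
gripper_width: 19.7
clock: 13.8
position: [423.5, 2.7, 173.0]
ee_rot: [-0.483, -0.516, 0.516, 0.484]
contact_force: [0.4, -0.7, -0.8]
gripper_width: 20.0
clock: 14.63
position: [423.9, -237.3, 172.9]
ee_rot: [-0.483, -0.516, 0.516, 0.484]
contact_force: [0.5, -0.1, -0.8]
gripper_width: 19.8
pos [ 423.9 -237.3  172.9] yawz -176.28 tooldelta [ -50.1  136.6 -131.9] F [ 0.5 -0.1 -0.8] w 19.8 t 14.6333
```

```bash
python3 -m creep '[{"delta_pos":[-5,0,-9],"rot":[0,0,0],"jaw":12},{"delta_pos":[-5,0,-14],"rot":[0,0,0],"jaw":12},{"delta_pos":[-5,0,-14],"rot":[0,0,0],"jaw":12},{"delta_pos":[-5,0,-14],"rot":[0,0,0],"jaw":12},{"delta_pos":[-5,0,-14],"rot":[0,0,0],"jaw":12},{"delta_pos":[-5,0,-14],"rot":[0,0,0],"jaw":12},{"delta_pos":[-5,0,-14],"rot":[0,0,0],"jaw":12},{"delta_pos":[-5,0,-14],"rot":[0,0,0],"jaw":12},{"delta_pos":[-5,0,-14],"rot":[0,0,0],"jaw":12},{"delta_pos":[-5,0,-11],"rot":[0,0,0],"jaw":12}]'
python3 -m creep '[{"delta_pos":[0,5,0],"rot":[0,0,0],"jaw":12},{"delta_pos":[0,10,0],"rot":[0,0,0],"jaw":12},{"delta_pos":[0,10,0],"rot":[0,0,0],"jaw":12},{"delta_pos":[0,10,0],"rot":[0,0,0],"jaw":12},{"delta_pos":[0,10,0],"rot":[0,0,0],"jaw":12},{"delta_pos":[0,10,0],"rot":[0,0,0],"jaw":12},{"delta_pos":[0,10,0],"rot":[0,0,0],"jaw":12},{"delta_pos":[0,8,0],"rot":[0,0,0],"jaw":12},{"delta_pos":[0,0,0],"rot":[0,0,0],"jaw":12},{"delta_pos":[0,0,0],"rot":[0,0,0],"jaw":12}]'
python3 - <<'E'
from h import *
to([558.6,-278.6,36])
s,R=st();z=s["position"][2]-6.2
b=np.array([532.3,-305.8,-1.507])
# predicted peeler outline at current pose, centred on TCP
yaw=np.arctan2(*R.as_matrix()[[1,0],2])+np.pi/2
M=np.array([s["position"][0]+25.5*np.cos(yaw),s["position"][1]+25.5*np.sin(yaw),yaw])
for n,(r0,r1,c0,c1,k) in dict(side=(190,330,210,350,4.2),top=(150,250,300,410,7)).items():
    im=arm.get_image(n)[:,:,::-1].copy()
    im=cv2.resize(im[r0:r1,c0:c1],None,fx=k,fy=k,interpolation=cv2.INTER_CUBIC)
    for x0,x1,w,h in((-85,20,12,17),(15,85,7,6)):
        for zz in(0,h):
            P=np.array([[x0,-w,z+zz],[x1,-w,z+zz],[x1,w,z+zz],[x0,w,z+zz]],float)
            cv2.polylines(im,[np.round((proj(n,boxw(P,M))-[c0,r0])*k).astype(np.int32)],True,(255,0,0),1)
    cv2.imwrite(f"pics/f_{n}.png",im)
a=cv2.imread("pics/f_side.png");print(a.shape)
E
```

```text
clock: 15.47
position: [560.7, -277.2, 172.6]
ee_rot: [-0.483, -0.516, 0.516, 0.484]
contact_force: [0.6, -0.2, -0.0]
gripper_width: 20.0
clock: 16.3
position: [560.1, -277.4, 99.9]
ee_rot: [-0.483, -0.516, 0.516, 0.484]
contact_force: [0.4, -0.3, -1.0]
gripper_width: 20.0
pos [ 560.1 -277.4   99.9] yawz -176.27 tooldelta [-1.1 63.9  1.5] F [ 0.4 -0.3 -1. ] w 20.0 t 16.3
(588, 588, 3)
```

View pics/f_side.png

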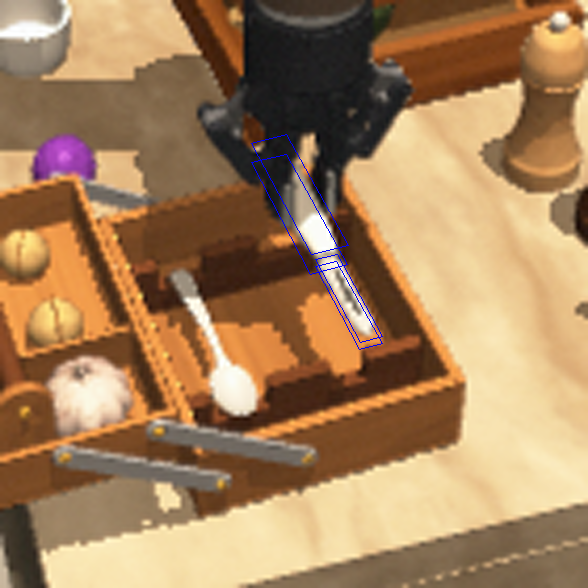

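View pics/f_top.png

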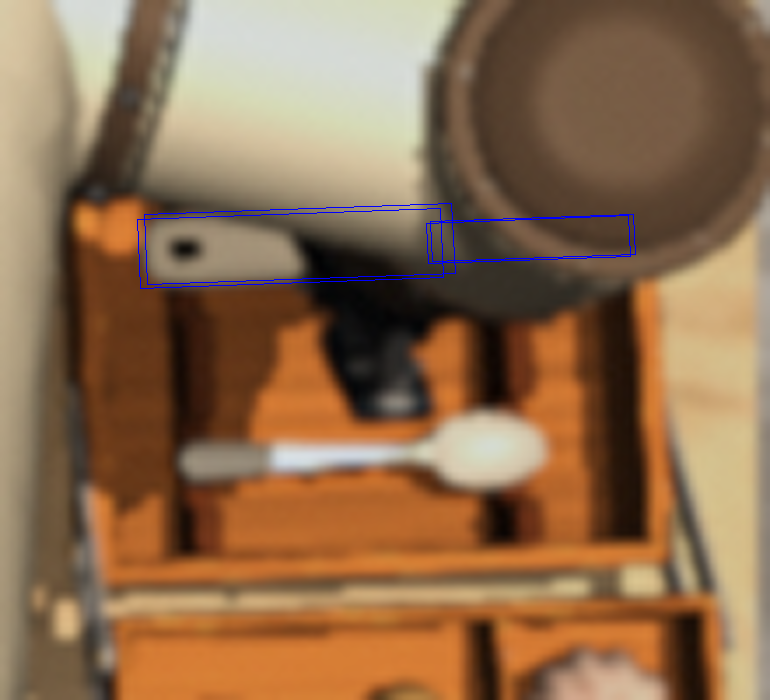

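In the top view the handle end, at (145,250), sits on the predicted outline. In the side view the blade, at (370,330), is within about 3 mm of its prediction. That is well inside the notch clearance, so I lower it, checking the force.

```bash
python3 -m creep '[{"delta_pos":[-1,8,0],"rot":[0,0,0],"jaw":12},{"delta_pos":[0,9,0],"rot":[0,0,0],"jaw":12},{"delta_pos":[0,9,0],"rot":[0,0,0],"jaw":12},{"delta_pos":[0,9,0],"rot":[0,0,0],"jaw":12},{"delta_pos":[0,7,0],"rot":[0,0,0],"jaw":12},{"delta_pos":[0,5,0],"rot":[0,0,0],"jaw":12},{"delta_pos":[0,5,0],"rot":[0,0,0],"jaw":12},{"delta_pos":[0,4,0],"rot":[0,0,0],"jaw":12},{"delta_pos":[0,3,0],"rot":[0,0,0],"jaw":12},{"delta_pos":[0,1,0],"rot":[0,0,0],"jaw":12}]'
python3 -c "
from h import *
to([559.5,-278.6,36])"
```

```text
clock: 17.23
position: [560.2, -278.4, 40.0]
ee_rot: [-0.483, -0.516, 0.516, 0.484]
contact_force: [0.3, -0.1, -0.7]
gripper_width: 20.2
pos [ 560.2 -278.4   40. ] yawz -176.28 tooldelta [-0.2  4.   0.7] F [ 0.3 -0.1 -0.7] w 20.2 t 17.2333
```

```bash
python3 -m creep '[{"delta_pos":[0,1,0],"rot":[0,0,0],"jaw":12},{"delta_pos":[0,1,0],"rot":[0,0,0],"jaw":12},{"delta_pos":[0,1,0],"rot":[0,0,0],"jaw":12},{"delta_pos":[0,0.5,0],"rot":[0,0,0],"jaw":12},{"delta_pos":[0,0,0],"rot":[0,0,0],"jaw":12},{"delta_pos":[0,0,0],"rot":[0,0,0],"jaw":19},{"delta_pos":[0,0,0],"rot":[0,0,0],"jaw":22},{"delta_pos":[0,0,0],"rot":[0,0,0],"jaw":26},{"delta_pos":[0,0,0],"rot":[0,0,0],"jaw":34},{"delta_pos":[0,0,0],"rot":[0,0,0],"jaw":42}]'
python3 -m creep '[{"delta_pos":[0,0,0],"rot":[0,0,0],"jaw":45},{"delta_pos":[0,-8,0],"rot":[0,0,0],"jaw":45},{"delta_pos":[0,-12,0],"rot":[0,0,0],"jaw":45},{"delta_pos":[0,-18,0],"rot":[0,0,0],"jaw":45},{"delta_pos":[0,-20,0],"rot":[0,0,0],"jaw":45},{"delta_pos":[0,-24,0],"rot":[0,0,0],"jaw":45},{"delta_pos":[0,-24,0],"rot":[0,0,0],"jaw":45},{"delta_pos":[0,-24,0],"rot":[0,0,0],"jaw":45},{"delta_pos":[0,-24,0],"rot":[0,0,0],"jaw":45},{"delta_pos":[0,-24,0],"rot":[0,0,0],"jaw":45}]'
python3 - <<'E'
from h import *
b=np.array([532.3,-305.8,-1.507])
p=boxw([0,-180,118],b)[0];to([p[0],p[1],225]);print(p)
im=arm.get_image("side")
x=cv2.resize(im[190:330,210:350,::-1],None,fx=4.2,fy=4.2,interpolation=cv2.INTER_CUBIC)
M=np.r_[boxw([0,28,0],b)[0][:2],b[2]]
for x0,x1,w,h in((-85,20,12,17),(15,85,7,6)):
    P=np.array([[x0,-w,30+h],[x1,-w,30+h],[x1,w,30+h],[x0,w,30+h]],float)
    cv2.polylines(x,[np.round((proj("side",boxw(P,M))-[210,190])*4.2).astype(np.int32)],True,(255,0,0),1)
cv2.imwrite("pics/g.png",x)
E
```

```text
clock: 18.07
position: [560.5, -278.4, 37.2]
ee_rot: [0.484, 0.516, -0.516, -0.483]
contact_force: [0.3, -0.3, 0.1]
gripper_width: 41.8
clock: 18.9
position: [560.3, -278.5, 218.0]
ee_rot: [0.484, 0.516, -0.516, -0.483]
contact_force: [0.7, -0.1, 0.4]
gripper_width: 45.2
pos [ 560.3 -278.5  218. ] yawz -176.27 tooldelta [-25.2  -7.4 209.7] F [ 0.7 -0.1  0.4] w 45.2 t 18.9
[ 352.6661732  -317.27555093  118.        ]
```

View pics/g.png

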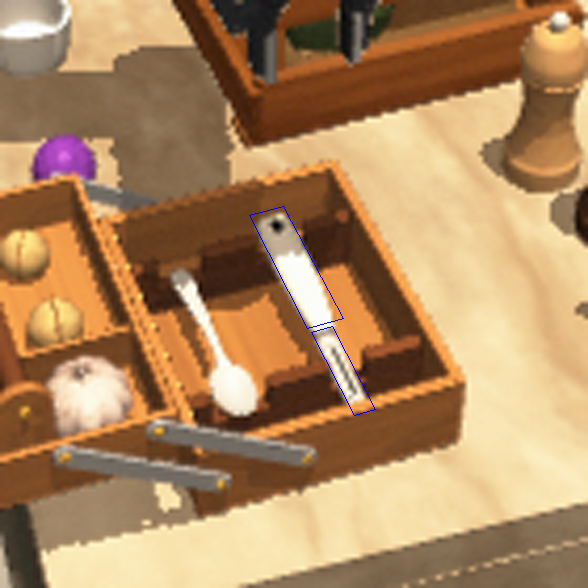

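The peeler lies in its notches, matching the target outline within about 3 mm. Back to the tray handle.

```bash
python3 -m creep '[{"delta_pos":[-2.5,0,21],"rot":[0,0,0],"jaw":55},{"delta_pos":[-2.5,0,21],"rot":[0,0,0],"jaw":55},{"delta_pos":[-2.5,0,21],"rot":[0,0,0],"jaw":55},{"delta_pos":[-2.5,0,21],"rot":[0,0,0],"jaw":55},{"delta_pos":[-2.5,0,21],"rot":[0,0,0],"jaw":55},{"delta_pos":[-2.5,0,21],"rot":[0,0,0],"jaw":55},{"delta_pos":[-2.5,0,21],"rot":[0,0,0],"jaw":55},{"delta_pos":[-2.5,0,21],"rot":[0,0,0],"jaw":55},{"delta_pos":[-2.5,0,21],"rot":[0,0,0],"jaw":55},{"delta_pos":[-2.5,0,21],"rot":[0,0,0],"jaw":55}]'
python3 -m creep '[{"delta_pos":[0,0,0],"rot":[0,0,0],"jaw":55},{"delta_pos":[0,12,0],"rot":[0,0,0],"jaw":55},{"delta_pos":[0,12,0],"rot":[0,0,0],"jaw":55},{"delta_pos":[0,12,0],"rot":[0,0,0],"jaw":55},{"delta_pos":[0,12,0],"rot":[0,0,0],"jaw":55},{"delta_pos":[0,12,0],"rot":[0,0,0],"jaw":55},{"delta_pos":[0,12,0],"rot":[0,0,0],"jaw":55},{"delta_pos":[0,12,0],"rot":[0,0,0],"jaw":55},{"delta_pos":[0,10,0],"rot":[0,0,0],"jaw":55},{"delta_pos":[0,6,0],"rot":[0,0,0],"jaw":55}]'
python3 -m creep '[{"delta_pos":[0,0,0],"rot":[0,0,0],"jaw":30},{"delta_pos":[0,0,0],"rot":[0,0,0],"jaw":22},{"delta_pos":[0,0,0],"rot":[0,0,0],"jaw":15},{"delta_pos":[0,0,0],"rot":[0,0,0],"jaw":10},{"delta_pos":[0,0,0],"rot":[0,0,0],"jaw":5},{"delta_pos":[0,0,0],"rot":[0,0,0],"jaw":5},{"delta_pos":[0,0,0],"rot":[0,0,0],"jaw":5},{"delta_pos":[0,0,0],"rot":[0,0,0],"jaw":5},{"delta_pos":[0,0,0],"rot":[0,0,0],"jaw":5},{"delta_pos":[0,0,0],"rot":[0,0,0],"jaw":5}]'
python3 -c "
from h import *
to([352.7,-317.3,118])"
```

```text
clock: 19.78
position: [351.5, -317.2, 216.3]
ee_rot: [0.484, 0.516, -0.516, -0.483]
contact_force: [-0.2, -1.6, 0.1]
gripper_width: 54.6
clock: 20.62
position: [352.7, -316.9, 114.8]
ee_rot: [0.483, 0.516, -0.516, -0.483]
contact_force: [0.3, 0.7, 0.2]
gripper_width: 55.1
clock: 21.45
position: [353.3, -317.4, 115.9]
ee_rot: [0.484, 0.516, -0.516, -0.483]
contact_force: [0.8, 1.3, 6.5]
gripper_width: 12.2
pos [ 353.3 -317.4  115.9] yawz -176.25 tooldelta [ 0.1 -2.1  0.6] F [0.8 1.3 6.5] w 12.2 t 21.45
```

```bash
python3 -m creep '[{"delta_pos":[0,-5.6,-4.2],"rot":[0,0,0],"jaw":5},{"delta_pos":[0,-5.3,-4.5],"rot":[0,0,0],"jaw":5},{"delta_pos":[0,-5.0,-4.8],"rot":[0,0,0],"jaw":5},{"delta_pos":[0,-4.7,-5.2],"rot":[0,0,0],"jaw":5},{"delta_pos":[0,-4.4,-5.4],"rot":[0,0,0],"jaw":5},{"delta_pos":[0,-4.0,-5.7],"rot":[0,0,0],"jaw":5},{"delta_pos":[0,-3.6,-5.9],"rot":[0,0,0],"jaw":5},{"delta_pos":[0,-3.2,-6.2],"rot":[0,0,0],"jaw":5},{"delta_pos":[0,-2.8,-6.4],"rot":[0,0,0],"jaw":5},{"delta_pos":[0,-2.4,-6.5],"rot":[0,0,0],"jaw":5}]'
python3 -m creep '[{"delta_pos":[0,-2.0,-6.7],"rot":[0,0,0],"jaw":5},{"delta_pos":[0,-1.6,-6.8],"rot":[0,0,0],"jaw":5},{"delta_pos":[0,-1.2,-6.9],"rot":[0,0,0],"jaw":5},{"delta_pos":[0,-0.7,-6.9],"rot":[0,0,0],"jaw":5},{"delta_pos":[0,-0.3,-7.0],"rot":[0,0,0],"jaw":5},{"delta_pos":[0,0.2,-7.0],"rot":[0,0,0],"jaw":5},{"delta_pos":[0,0.6,-6.9],"rot":[0,0,0],"jaw":5},{"delta_pos":[0,1.0,-6.9],"rot":[0,0,0],"jaw":5},{"delta_pos":[0,1.5,-6.8],"rot":[0,0,0],"jaw":5},{"delta_pos":[0,1.9,-6.7],"rot":[0,0,0],"jaw":5}]'
python3 - <<'E'
from h import *
b=np.array([532.3,-305.8,-1.507])
a=.611+.64
to(boxw([0,-90+110*np.cos(a),72+110*np.sin(a)-18],b)[0])
E
```

```text
clock: 22.28
position: [407.8, -313.5, 157.0]
ee_rot: [-0.484, -0.516, 0.516, 0.483]
contact_force: [-2.8, -1.9, 3.9]
gripper_width: 11.8
clock: 23.12
position: [478.1, -308.9, 157.2]
ee_rot: [0.485, 0.517, -0.515, -0.482]
contact_force: [2.5, 0.8, 3.7]
gripper_width: 11.8
pos [ 478.1 -308.9  157.2] yawz -176.24 tooldelta [-0.4 -1.2  1.1] F [2.5 0.8 3.7] w 11.8 t 23.1167
```

```bash
python3 -m creep '[{"delta_pos":[0,2.3,-6.6],"rot":[0,0,0],"jaw":5},{"delta_pos":[0,2.7,-6.4],"rot":[0,0,0],"jaw":5},{"delta_pos":[0,3.1,-6.2],"rot":[0,0,0],"jaw":5},{"delta_pos":[0,3.5,-6.0],"rot":[0,0,0],"jaw":5},{"delta_pos":[0,3.9,-5.8],"rot":[0,0,0],"jaw":5},{"delta_pos":[0,4.2,-5.5],"rot":[0,0,0],"jaw":5},{"delta_pos":[0,4.6,-5.2],"rot":[0,0,0],"jaw":5},{"delta_pos":[0,4.9,-4.9],"rot":[0,0,0],"jaw":5},{"delta_pos":[0,4.5,-3.8],"rot":[0,0,0],"jaw":5},{"delta_pos":[0,3.2,-2.5],"rot":[0,0,0],"jaw":5}]'
python3 - <<'E'
from h import *
b=np.array([532.3,-305.8,-1.507])
to(boxw([0,0,117],b)[0])
E
```

```text
clock: 23.95
position: [531.0, -305.4, 119.0]
ee_rot: [0.485, 0.517, -0.515, -0.482]
contact_force: [6.3, 1.0, 1.2]
gripper_width: 11.7
pos [ 531.  -305.4  119. ] yawz -176.25 tooldelta [-0.5  2.  -1.3] F [6.3 1.  1.2] w 11.7 t 23.95
```

```bash
python3 -m creep '[{"delta_pos":[0,0.8,-0.5],"rot":[0,0,0],"jaw":5},{"delta_pos":[0,0.8,-0.5],"rot":[0,0,0],"jaw":5},{"delta_pos":[0,0.8,-0.5],"rot":[0,0,0],"jaw":5},{"delta_pos":[0,0.7,-0.4],"rot":[0,0,0],"jaw":5},{"delta_pos":[0,0.6,-0.3],"rot":[0,0,0],"jaw":5},{"delta_pos":[0,0.5,0],"rot":[0,0,0],"jaw":5},{"delta_pos":[0,0,0],"rot":[0,0,0],"jaw":5},{"delta_pos":[0,0,0],"rot":[0,0,0],"jaw":5},{"delta_pos":[0,0,0],"rot":[0,0,0],"jaw":5},{"delta_pos":[0,0,0],"rot":[0,0,0],"jaw":5}]'
```

```text
clock: 24.78
position: [533.1, -305.3, 116.0]
ee_rot: [0.485, 0.517, -0.515, -0.482]
contact_force: [6.6, 2.5, 5.9]
gripper_width: 12.0
```

```bash
python3 -m creep '[{"delta_pos":[0,0.7,0],"rot":[0,0,0],"jaw":5},{"delta_pos":[0,0.7,0],"rot":[0,0,0],"jaw":5},{"delta_pos":[0,0,0],"rot":[0,0,0],"jaw":5},{"delta_pos":[0,0,0],"rot":[0,0,0],"jaw":5},{"delta_pos":[0,0,0],"rot":[0,0,0],"jaw":5},{"delta_pos":[0,0,0],"rot":[0,0,0],"jaw":5},{"delta_pos":[0,0,0],"rot":[0,0,0],"jaw":5},{"delta_pos":[0,0,0],"rot":[0,0,0],"jaw":5},{"delta_pos":[0,0,0],"rot":[0,0,0],"jaw":5},{"delta_pos":[0,0,0],"rot":[0,0,0],"jaw":5}]'
```

```text
clock: 25.62
position: [533.2, -305.3, 115.9]
ee_rot: [0.485, 0.517, -0.515, -0.481]
contact_force: [5.1, 4.0, 9.6]
gripper_width: 12.0
```

The tray has seated: z no longer moves and the force is rising. I release and retreat.

```bash
python3 -m creep '[{"delta_pos":[0,0,0],"rot":[0,0,0],"jaw":14},{"delta_pos":[0,0,0],"rot":[0,0,0],"jaw":20},{"delta_pos":[0,0,0],"rot":[0,0,0],"jaw":35},{"delta_pos":[0,0,0],"rot":[0,0,0],"jaw":50},{"delta_pos":[0,0,0],"rot":[0,0,0],"jaw":55},{"delta_pos":[0,0,0],"rot":[0,0,0],"jaw":55},{"delta_pos":[0,-10,0],"rot":[0,0,0],"jaw":55},{"delta_pos":[0,-20,0],"rot":[0,0,0],"jaw":55},{"delta_pos":[0,-24,0],"rot":[0,0,0],"jaw":55},{"delta_pos":[0,-24,0],"rot":[0,0,0],"jaw":55}]'
python3 -m creep '[{"delta_pos":[0,-15,0],"rot":[0,0,0],"jaw":55},{"delta_pos":[0,-15,0],"rot":[0,0,0],"jaw":55},{"delta_pos":[20,0,0],"rot":[0,0,0],"jaw":55},{"delta_pos":[25,0,8],"rot":[0,0,0],"jaw":55},{"delta_pos":[25,0,10],"rot":[0,0,0],"jaw":55},{"delta_pos":[25,0,10],"rot":[0,0,0],"jaw":55},{"delta_pos":[25,0,10],"rot":[0,0,0],"jaw":55},{"delta_pos":[25,0,10],"rot":[0,0,0],"jaw":55},{"delta_pos":[20,0,10],"rot":[0,0,0],"jaw":55},{"delta_pos":[0,0,0],"rot":[0,0,0],"jaw":55}]'
python3 - <<'E'
from h import *
s,_=st();print(s["clock"],s["contact_force"].round(1))
a=arm.get_image("side")[130:340,130:410,::-1]
o=cv2.imread("pics/side0.png")[130:340,130:410]
cv2.imwrite("pics/z.png",cv2.resize(np.hstack([o,a]),(800,300)))
E
```

```text
clock: 26.45
position: [530.1, -305.4, 193.2]
ee_rot: [-0.483, -0.516, 0.516, 0.484]
contact_force: [0.3, 0.2, 0.1]
gripper_width: 55.2
clock: 27.28
position: [459.8, -142.3, 223.1]
ee_rot: [0.483, 0.517, -0.516, -0.483]
contact_force: [-0.2, 0.4, 0.8]
gripper_width: 54.9
27.2833 [-0.2  0.4  0.8]
```

View pics/z.png

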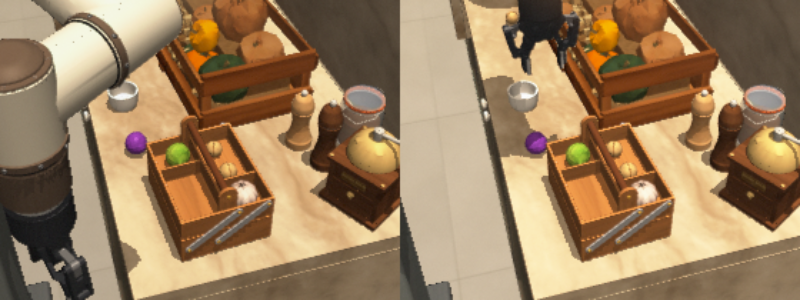

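The "before" and "after" views match: the tray is fully closed, the garlic, walnuts and lime are in place, the ramekin has not moved, and the gripper is clear. I hand the job in.

```bash
python3 -c "
from bench import arm
print(arm.job_done())"
```

```text
the job is handed in; nothing more can be done
None
```

The peeler is in its lane in the kit box, the tray is closed, and I handed the job in. The robot clock read about 27 s of the 62 allowed; no verdict is reported.

**What I did:** I swung the tray open by its handle and released it at the open end. I gripped the peeler near its balance point and lowered it into the notches, handle in the wide one and blade in the narrow one. Then I guided the tray back along its arc at about 0.75 rad/s, slowing at the end, until it seated.

**Checks that passed:**
- **Peeler:** with the tray still open, it matched the target outline to within about 3 mm in the side view. I could not see it again once the tray was closed.
- **Tray:** the handle returned to its closed position (x 533.2, against 533.2 at the first grip) and stopped moving as I pressed lightly. The side view matches the starting picture, with the garlic, walnuts and lime in place.
- **Surroundings:** the ramekin and the purple look-alike show no movement. The gripper was well clear, with no force on it.

**Readings that disagreed:**
- **Jaw opening:** it read about 20 mm on the 24 mm peeler handle and 12 mm on the 14 mm bar. The grips held anyway.
- **Handle height:** at the first grip on the closed tray the gripper read 119.2 mm, against 115.9 at the end. I gripped the bar slightly lower the second time, so I compared with that grip (also 115.9).

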